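Index the dial press and seat the connector cap

ROBOT

A 6-joint arm with a two-finger parallel gripper is mounted at the origin on the work surface. World frame = base frame: x ahead of the robot, y to its left, z up, the work surface at z = 0. Lengths are in m, angles in rad, forces in N, time in s.
With the tool pointing down it reaches from about 0.3 to 0.75 m from the base axis. Payload 8.5 kg.
Tool frame: the origin (TCP) lies midway between the tips of the shut fingers; the grasp point (between the pads) lies 19 mm behind it; z points along the fingers, y is the line along which they close (so a half turn about z gives the same grasp; the last joint's range is limited). The gripper opens to 85 mm and grips with 20 to 120 N. Pads are 22 mm wide; open, the fingers measure 114 mm over their backs; the gripper's body (76 mm by 85 mm) begins 54 mm behind the grasp point. The pads swing forward as they close: fully open they stand 13 mm farther back than shut.
Start: joints at [1.004, 0.381, 1.297, -0, 1.464, -0.215], TCP at [0.19, 0.516, 0.231] pointing down, gripper open.
Joint ranges: [-3.11, 3.11], [-0.89, 2.33], [0.22, 2.48], [-1.42, 4.56], [0.17, 2.85], [-2.88, 2.88]. Speed limits (rad/s): [2.39, 2.39, 3.14, 3.14, 3.14, 3.14].

INTERFACE

Orientations are given as a unit quaternion [x, y, z, w].
In Python, from rig import robot gives the robot as it stands. Calls block until the motion is done:
- robot.move_to(position, orientation): joint-space move of the TCP to a pose.
- robot.servo_line(position, ori=None, velocity=0.15, max_force=None): straight line of the TCP; ori=None keeps the orientation; velocity is the mean speed in m/s. With max_force (N) it stops when the force on the tool has changed by that much, and returns True; else False.
- robot.move_joints(angles): joint-space move.
- robot.grip(opening, effort=None): opening from 0.0 (shut) to 1.0 (fully open); effort is the grip in N (None keeps the last); returns when the fingers have stopped.
- robot.pause(seconds).
- robot.solve_ik(position, orientation): joint angles nearest the present ones, or None.
- robot.state(): the state.
- robot.get_image(name): name is "scene" or "side" or "wrist"; returns a dict with "color" (420x560x3 uint8, red, green, blue), "fx", "fy", "cx", "cy" (pixels), "D" ([k1, k2, p1, p2, k3] as OpenCV has them; the pictures are not rectified), "world_to_cam" (4x4, takes a point from world to camera coordinates). Camera axes: x right, y up, looking along -z (the intrinsics and any distortion apply to the point x, -y, -z); pixel columns grow to the right and rows downward; lengths in m; the calibration is good to about 2 mm. A picture is of the moment at which its call begins. There is no depth.
A pose or a line that the arm cannot do raises robot.Unreachable and nothing moves.
- robot.job_done(): hands the job in; it is judged then, once.
The state is a dict: "time_s": time; "joint_pos": joint angles; "qvel": joint speeds; "joint_efforts": joint torques, N m; "position": TCP position; "eef_rot": TCP orientation; "contact_force": force on the tool from outside, world axes, zero at the start; "moment": the same for the moment, N m; "finger_gap": opening from 0.0 (shut) to 1.0 (fully open); "grasp_force": force on a finger pad.
Only numpy, scipy, OpenCV 4.12 (cv2) and the standard library are available. Lean on these libraries where they do the work, as an engineer would, in place of code of your own. Each camera call takes 0.05 s, during which the arm holds its last target. There are 200 camera calls.

TASK

Push the dial of the small hand press round, in either direction, until the nest with the orange-capped connector has clicked into its detent under the ram; then press the ram's black palm knob down to its stop so that the orange cap is seated, and let the knob spring back up. Do not press the ram over any other nest, do not push the orange cap with the gripper, and leave the spray can, carton, jar and blue parts bin standing where they are.

Things in the scene. Friction and masses are not known exactly. Their poses are not given: they have to be found in the camera images.
- press: blue fixed hand press. Origin: on the dial's axis, at the underside of its base on the bench; z up; its x axis points from the dial's axis through the ram to the column. Base 14 mm thick, 190 mm wide. Column 42 x 60 mm, centred at x = 166 mm, up to z = 162. A low detent housing lies at x -131 to -105, 36 mm wide, up to z = 38.
- arm (a point): point on top of the press's arm at x = 125 mm, z = 162 mm in the press's frame. The arm, 36 mm wide, runs from the column over the dial's rim (x 62 to 187, z 132 to 162) and carries a steel bush (34 mm across, z 121 to 169) round the ram at x = 78.
- dial (a joint): angle of the round aluminium dial (230 mm across, upper face 50 mm above the bench), rad, counterclockwise from above; turns endlessly, not wrapped; at 0 or any whole turn the orange nest is under the ram. A sprung detent every pi/3 from 0 draws it in from 0.05 rad either side; 0.06 to 0.15 rad off, it resists or pushes away. Elsewhere light friction holds it where left.
- nest (a point): point on the dial's upper face (50 mm above the bench) at the centre of the nest with the orange cap, radius 78 mm. Six nests (black cups 36 mm across, 8 mm high) stand 60 degrees apart; the others are empty or hold a low white connector (top 22 mm above the dial).
- post (a point): centre of the top of one of six steel push posts with yellow tips (14 mm thick, 65 mm high on the dial, tops 115 mm above the bench), this one 30 degrees counterclockwise of the orange nest, the others every 60 degrees from it, at radius 98 mm. Push any post sideways along its circle to turn the dial, some 3 N, up to 10 N to pass into or out of a detent; posts pass freely under the arm.
- station (a point): fixed point of the press at the same height straight under the ram: the nest must come here
- cap: the orange connector cap, 26 mm across, 12 mm high, riding on the dial in its nest; origin at the centre of its underside, 18 mm above nest before it is seated (its top is then 80 mm above the bench). The ram pushes it about 7 mm down; it stays down.
- plunger (a joint): travel of the ram and its palm knob, m, positive down: 0 at rest, 0.020 at the stop; a spring returns it (about 4 N at the top, 12 N at the stop, and 2.5 N more to push the cap). The ram meets the orange cap after 13 mm.
- plunger_top (a point): the centre of the flat top of the black palm knob (36 mm across its top, 48 mm at its widest); z = 203 mm above the bench at rest; nothing stands higher on the press
- spray_can: red and yellow spray can, 66 mm across, 190 mm high, loose; origin at the centre of its underside
- carton: small upright cardboard carton, 70 x 60 x 140 mm high, loose; origin at the centre of its underside
- jar: jar with black cap and blue label, 76 mm across, 120 mm high, loose; origin at the centre of its underside
- parts_bin: open blue plastic parts bin, 110 x 90 x 55 mm high, loose; origin at the centre of its underside

How it is judged:
By the outcome, as a careful person would: the job done as asked, in the order asked, and still so for the second after the job is handed in, with the robot touching nothing.
It also fails if it takes over 72 s, if anything falls off the work surface, if the arm or the gripper's body presses on something with over 40 N, if the wrist force passes 120 N, or if a joint passes its speed limit or range.

## Working session

There is one attempt and no reset: what is moved stays moved. The work goes in short steps, each a Python script; the robot and the scene stay as the last script left them, time stands still between calls to the robot, and variables do not carry over. Pictures are saved under pics/ and viewed, at most 10 in all, crops included, and the job is handed in when it is done.

```bash
ls; mkdir -p pics; python3 - <<'E'
from rig import robot
import cv2,numpy as np
for n in("scene","side"):
    d=robot.get_image(n); cv2.imwrite(f"pics/{n}0.png",d["color"][:,:,::-1])
    np.savez(f"pics/{n}0.npz",**d)
    W=np.array(d["world_to_cam"]);print(n,d["fx"],d["fy"],d["cx"],d["cy"],d["D"],-W[:3,:3].T@W[:3,3])
s=robot.state();print(s["time_s"],s["eef_rot"],s["contact_force"])
E
```

```text
pics
scene 397.62061947074017 397.62061947074017 275.1722304213813 212.7036406530467 [-0.01050918  0.          0.          0.          0.        ] [ 1.02553578 -0.22034646  0.66565638]
side 415.40225811590597 415.40225811590597 278.03306285397196 214.57155792071916 [-0.08966809  0.          0.          0.          0.        ] [0.34210201 0.61451742 0.64735275]
0.1 [ 1.75003845e-01  9.84567553e-01 -5.75493825e-04 -2.39731695e-04] [-0.24206065 -0.34828213  0.03837959]
```

View pics/scene0.png

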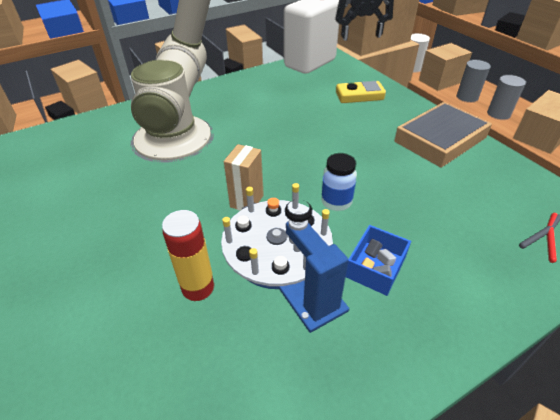

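View pics/side0.png

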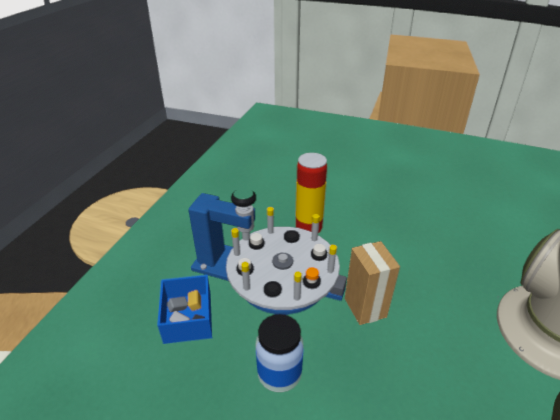

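The scene view shows the press at about (300,245), with tips at (249,190), (295,187), (325,213), (227,221) and (254,253), the orange cap at (273,204), and the knob at (299,210). The side view shows all six tips around the dial centre (283,261), the cap at (312,274), and the knob at (243,197). The carton stands close to the orange side, the can and jar are on either flank, and the bin is by the column.

```bash
cat > h.py <<'E'
import cv2,numpy as np
from scipy.optimize import least_squares
def ray(d,u,v,z):
    K=np.array([[d["fx"],0,d["cx"]],[0,d["fy"],d["cy"]],[0,0,1]],float)
    x,y=cv2.undistortPoints(np.array([[[u,v]]],float),K,np.array(d["D"],float))[0,0]
    W=np.array(d["world_to_cam"]);R=W[:3,:3].T;c=-R@W[:3,3];r=R@np.array([x,-y,-1])
    return c+r*(z-c[2])/r[2]
def blobs(m,amin=12):
    n,_,st,ce=cv2.connectedComponentsWithStats(m.astype(np.uint8))
    return [(st[i,4],*ce[i]) for i in range(1,n) if st[i,4]>=amin]
def hsv(d): return cv2.cvtColor(np.ascontiguousarray(d["color"]),cv2.COLOR_RGB2HSV)
def mask(d,lo,hi,roi):
    m=cv2.inRange(hsv(d),lo,hi)>0; r=np.zeros_like(m); x0,y0,x1,y1=roi; r[y0:y1,x0:x1]=1; return m&r
def fit(P,R=.098):
    """P: tip points. centre & phase of the six posts"""
    P=np.array(P)[:,:2]
    c=least_squares(lambda c:np.hypot(*(P-c).T)-R,P.mean(0)).x
    a=np.arctan2(*(P-c).T[::-1]); ph=np.angle(np.exp(6j*a).mean())/6
    return c,ph,np.hypot(*(P-c).T),np.degrees(a)
E
python3 - <<'E'
from h import *
np.set_printoptions(precision=4,suppress=True)
roi={"scene":(212,170,340,290),"side":(215,195,350,300)}
cans={"scene":[("knob",299,209,.203),("carton top",244,158,.14),("can top",183,222,.19),("jar top",341,163,.12),("bin",379,240,.055)],
"side":[("knob",244,196,.203),("carton top",373,257,.14),("can top",312,160,.19),("jar top",279,333,.12),("bin",186,292,.055)]}
for n in("scene","side"):
    d=dict(np.load(f"pics/{n}0.npz"))
    b=blobs(mask(d,(22,150,110),(34,255,255),roi[n]))
    print(n,[(int(a),round(u),round(v)) for a,u,v in b])
    P=[ray(d,u,v,.110) for a,u,v in b if (n=="scene" and u>215) or n=="side"]
    c,ph,r,a=fit(P);print("centre",c,"phase",np.degrees(ph),r,a)
    for a_,u,v in blobs(mask(d,(5,150,150),(17,255,255),roi[n])):
        p=ray(d,u,v,.076)[:2]-c;print("orange",a_,u,v,np.hypot(*p),np.degrees(np.arctan2(p[1],p[0])))
    for t,u,v,z in cans[n]:
        p=ray(d,u,v,z);q=p[:2]-c;print(t,p,np.hypot(*q),np.degrees(np.arctan2(q[1],q[0])))
E
```

```text
scene [(24, 295, 189), (30, 249, 192), (25, 325, 215), (27, 226, 223), (33, 252, 254)]
centre [0.5499 0.0408] phase 5.063703218740857 [0.0973 0.0979 0.097  0.0971 0.0972] [ 125.3618 -175.3546   64.9301 -114.241   -55.3774]
orange 91 272.74725274725273 202.8901098901099 0.08188054326312864 154.87048788043813
knob [0.6295 0.042  0.203 ] 0.0796365899949981 0.9096541653016081
carton top [0.3789 0.0599 0.14  ] 0.17199292914002678 173.62497446567977
can top [ 0.5454 -0.1332  0.19  ] 0.17404835910192346 -91.46451978434807
jar top [0.4825 0.247  0.12  ] 0.21692394666119047 108.10007696068516
bin [0.6621 0.2171 0.055 ] 0.20899227688342076 57.50848696053627
side [(741, 309, 208), (50, 270, 211), (55, 235, 232), (58, 333, 249), (64, 245, 267), (57, 297, 276)]
centre [0.5406 0.0415] phase 7.681385705921806 [0.1125 0.0936 0.1006 0.0959 0.1051 0.1028] [ -98.8158  -51.0763    9.1489 -178.4219   66.3454  122.2954]
orange 107 311.61682242990656 273.58878504672896 0.0795039783457793 149.77999908313132
knob [0.6152 0.0546 0.203 ] 0.0756730509580034 9.99318750781727
carton top [0.3672 0.0668 0.14  ] 0.1753219612025062 171.70292858523197
can top [ 0.5396 -0.1321  0.19  ] 0.1736021423169699 -90.35323062448465
jar top [0.4731 0.2582 0.12  ] 0.22697132436773845 107.31892784472333
bin [0.6845 0.1881 0.055 ] 0.20538197324447877 45.53779679241489
```

```bash
python3 - <<'E'
from h import *
a=cv2.imread("pics/scene0.png")[175:335,215:360];b=cv2.imread("pics/side0.png")[180:310,185:350]
a=cv2.resize(a,(400,int(400*160/145)),interpolation=cv2.INTER_CUBIC);b=cv2.resize(b,(400,int(400*130/165)),interpolation=cv2.INTER_CUBIC)
o=np.zeros((450,800,3),np.uint8);o[:a.shape[0],:400]=a;o[:b.shape[0],400:]=b;cv2.imwrite("pics/crop.png",o)
d=dict(np.load("pics/side0.npz"))
P=[ray(d,u,v,.110) for a,u,v in blobs(mask(d,(22,150,110),(34,255,255),(215,195,350,300))) if a<100]
print(fit(P))
E
```

```text
(array([0.54238261, 0.04837925]), np.float64(0.09593498719163725), array([0.09807398, 0.09804496, 0.0981151 , 0.09807026, 0.09800385]), array([ -54.40124477,    5.33201531, -174.4235812 ,   65.66398733,
        125.31216449]))
```

View pics/crop.png

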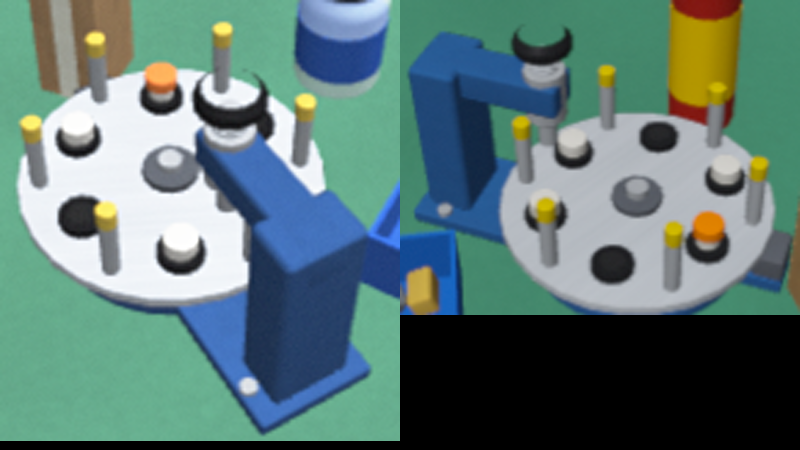

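```bash
cat >> h.py <<'E'
def tri(d1,uv1,d2,uv2):
    L=[]
    for d,uv in((d1,uv1),(d2,uv2)):
        a,b=ray(d,*uv,0.),ray(d,*uv,.3);L.append((a,(b-a)/np.linalg.norm(b-a)))
    M=[np.eye(3)-np.outer(r,r) for _,r in L]
    x=np.linalg.solve(sum(M),sum(m@a for m,(a,_) in zip(M,L)))
    return x,max(np.linalg.norm(m@(x-a)) for m,(a,_) in zip(M,L))
C=np.array([.545,.043])
def q(th): f=np.radians(90-th)/2; return [np.sin(f),np.cos(f),0,0]
def post(a,z,R=.098): a=np.radians(a); return [C[0]+R*np.cos(a),C[1]+R*np.sin(a),z]
E
python3 - <<'E'
from h import *
from rig import robot
np.set_printoptions(precision=4,suppress=True)
s,t=[dict(np.load(f"pics/{n}0.npz")) for n in("scene","side")]
P=[]
for n,a,b in[("125",(295,189),(297,276)),("185",(249,192),(333,249)),("65",(325,215),(245,267)),("-55",(252.3,254),(270,211)),("knob",(298,208.5),(243.6,195.7)),("col",(325.2,259),(207.7,202.7)),("cap",(272.7,202.9),(311.6,273.6))]:
    x,e=tri(s,a,t,b);print(n,x,e,np.degrees(np.arctan2(*(x[:2]-C)[::-1])),np.hypot(*(x[:2]-C)))
    if n[-1]=="5":P.append(x)
print(fit(P))
robot.grip(.5,30)
robot.move_to(post(185,.22),q(95))
st=robot.state();print(st["time_s"],st["position"],st["contact_force"])
d=robot.get_image("wrist");cv2.imwrite("pics/w1.png",d["color"][:,:,::-1]);np.savez("pics/w1.npz",**d)
E
```

```text
125 [0.4886 0.123  0.1045] 0.0005024759059215914 125.18472559506897 0.09783014045311751
185 [0.446  0.034  0.1048] 0.0013216583166916777 -174.8177742927551 0.0993979210909284
65 [0.5851 0.1333 0.1038] 0.0004990194281621266 66.06377276694612 0.09876011454254802
-55 [ 0.601  -0.0374  0.1049] 5.976286098849823e-05 -55.12927396080822 0.09797176928639949
knob [0.621  0.0452 0.1957] 0.00040151665422334947 1.6583913043936047 0.07598924740720771
col [0.706  0.042  0.1549] 0.0032348510456716977 -0.35033383484968905 0.16101288828719
cap [0.4726 0.0775 0.0721] 0.00042335230492596826 154.49981766867572 0.08025002352007657
(array([0.5445, 0.0431]), np.float64(0.09198181879368428), array([0.0975, 0.0989, 0.0989, 0.0983]), array([ 124.9629, -174.7378,   65.764 ,  -54.9083]))
2.5667 [0.4474 0.035  0.22  ] [ 0.5052  0.1413 -0.5215]
```

View pics/w1.png

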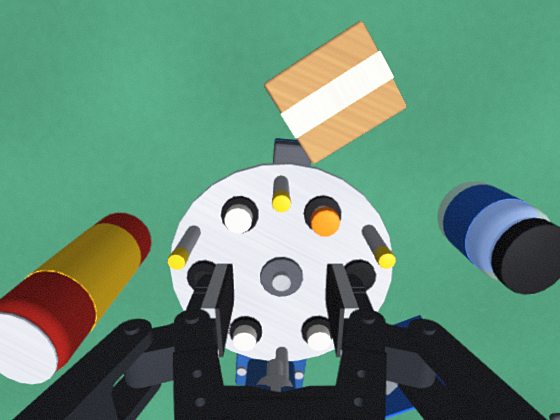

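The wrist view shows the dial with its hub at (281,275), the near post tip at (281,203), the cap at (325,220) and the detent housing at (293,150). The carton sits clear beyond the rim. Next I use the housing to check the press angle and grip the post.

```bash
python3 - <<'E'
from h import *
from rig import robot
np.set_printoptions(precision=4,suppress=True)
d=dict(np.load("pics/w1.npz"))
for n,u,v,z in[("housing far L",276,140,.038),("housing far R",311,140,.038),("tip",281,203,.113),("tipL",177,262,.113),("tipR",387,261,.113),("cap",325,217,.08)]:
    p=ray(d,u,v,z);w=p[:2]-C;print(n,p,np.degrees(np.arctan2(w[1],w[0])),np.hypot(*w))
robot.servo_line(post(185,.13),velocity=.15)
print(robot.servo_line(post(185,.088),velocity=.06,max_force=8))
robot.grip(0.0,30)
s=robot.state();print(s["time_s"],s["position"],s["contact_force"],s["finger_gap"],s["grasp_force"])
E
```

```text
housing far L [0.4088 0.0285 0.038 ] -173.9090266864024 0.13694956624268262
housing far R [0.4059 0.0608 0.038 ] 172.71886702879675 0.14022259142345303
tip [0.4448 0.036  0.113 ] -175.98836927891423 0.10042639440377515
tipL [ 0.5023 -0.0433  0.113 ] -116.30514054714023 0.09628190925405036
tipR [0.4865 0.1259 0.113 ] 125.21814293790283 0.10148164675567113
cap [0.4651 0.0763 0.08  ] 157.3731569089822 0.08654336219404564
False
4.5833 [0.4475 0.0345 0.0884] [-1.7614  0.6036  4.4749] 0.15147209398151582 29.234101474285126
```

```bash
python3 - <<'E'
from h import *
from rig import robot
np.set_printoptions(precision=4,suppress=True)
for a in range(173,64,-12):
    robot.servo_line(post(a,.088),q(a-90),velocity=.1)
    s=robot.state();print(a,round(s["time_s"],2),s["contact_force"],round(s["finger_gap"],3))
robot.servo_line(post(65,.088),q(-25),velocity=.1)
robot.grip(.5)
robot.servo_line(post(65,.14),velocity=.12)
robot.servo_line(post(65,.25),velocity=.2)
robot.move_to(post(125,.22),q(35))
s=robot.state();print(s["time_s"],s["position"])
for n in("scene","side","wrist"):
    d=robot.get_image(n);cv2.imwrite(f"pics/{n}2.png",d["color"][:,:,::-1]);np.savez(f"pics/{n}2.npz",**d)
E
```

```text
173 4.94 [-3.4856  0.8885  7.7934] 0.149
161 5.3 [-5.3292  1.4791  8.8722] 0.149
149 5.66 [-7.4596  0.4163 10.0533] 0.153
137 6.02 [-6.578   5.5592  9.5926] 0.152
125 6.38 [-5.6935  7.265   9.8581] 0.149
113 6.73 [-4.9503  7.9335  7.5915] 0.151
101 7.09 [-2.623   7.0136  6.1356] 0.153
89 7.45 [-3.9448  5.8251  6.5692] 0.148
77 7.81 [2.1122 2.6223 4.2879] 0.151
65 8.17 [ 0.403  -0.4648  5.5537] 0.15
11.0833 [0.489  0.1233 0.2195]
```

View pics/wrist2.png

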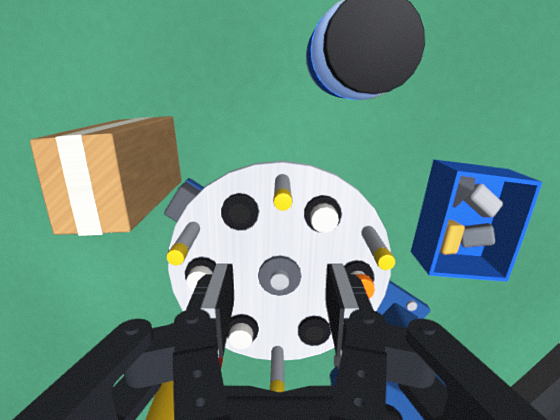

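The wrist view shows the dial turned as planned: the orange cap at (362,285) is one step short of the column side, and a post tip sits at (283,200), under the gripper. Next I grip that post and turn the dial into the detent.

```bash
python3 - <<'E'
from h import *
from rig import robot
np.set_printoptions(precision=4,suppress=True)
robot.servo_line(post(125,.13),velocity=.15)
print(robot.servo_line(post(125,.088),velocity=.06,max_force=8))
robot.grip(0.0,30)
print(robot.state()["finger_gap"])
for a in (113,102,96,93,90.7):
    robot.servo_line(post(a,.088),q(a-90),velocity=.05)
    s=robot.state();f=s["contact_force"];t=np.radians(a);print(a,round(s["time_s"],2),f,"tang",f@[-np.sin(t),np.cos(t),0])
robot.grip(.5); robot.pause(.4)
robot.servo_line(post(90.7,.14),velocity=.12)
robot.servo_line(post(90.7,.25),velocity=.2)
robot.move_to([.42,.16,.27],q(45))
s=robot.state();print(s["time_s"],s["position"])
for n in("scene","side","wrist"):
    d=robot.get_image(n);cv2.imwrite(f"pics/{n}3.png",d["color"][:,:,::-1]);np.savez(f"pics/{n}3.npz",**d)
a=cv2.imread("pics/scene3.png")[140:340,180:380];b=cv2.imread("pics/side3.png")[160:360,160:360]
cv2.imwrite("pics/crop3.png",cv2.resize(np.hstack([a,b]),(800,400),interpolation=cv2.INTER_CUBIC))
P=[]
for n,roi in(("scene",(212,170,340,290)),("side",(215,195,350,300))):
    d=dict(np.load(f"pics/{n}3.npz"))
    b=[x for x in blobs(mask(d,(22,150,110),(34,255,255),roi)) if x[0]<100]
    P=[ray(d,u,v,.1045) for _,u,v in b]
    c,ph,r,a=fit(P);print(n,c,np.degrees(ph),r,a)
E
```

```text
False
0.14948464222735355
113 13.76 [-0.0692  0.339   4.9619] tang -0.06878397718606528
102 14.28 [0.9084 0.6269 4.0566] tang -1.0188435677077419
96 14.64 [-0.0707 -1.2601  5.9567] tang 0.20200507334418194
93 14.89 [ 2.806  -2.2596  5.8955] tang -2.68388548529
90.7 15.14 [-2.6666 -3.4021  8.1754] tang 2.7080036240585383
17.9333 [0.4204 0.1599 0.2693]
scene [0.5454 0.0431] -29.713283632167986 [0.0987 0.0985 0.0981 0.0976 0.0992] [ 150.0264 -150.1689   90.1334  -89.0776  -29.4794]
side [0.5442 0.0436] -29.955893568455547 [0.099  0.0986 0.0977 0.0984] [-148.7814   29.1183  150.0772   89.7638]
```

View pics/crop3.png

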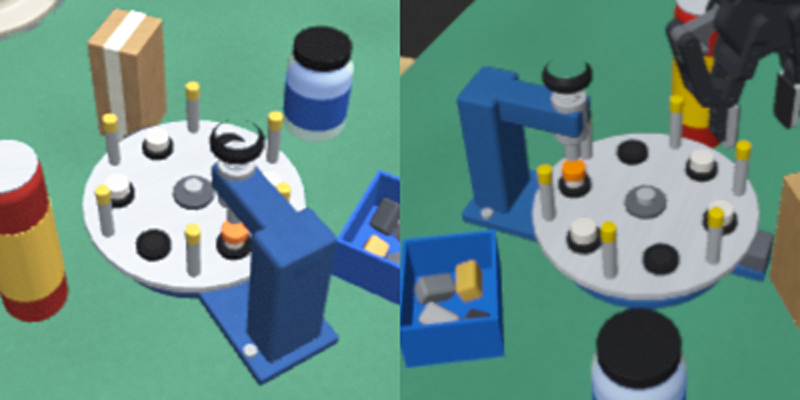

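Both views show the orange cap directly below the ram: scene crop (234,235), side crop (573,170). The posts sit at 30° + 60k to within 0.3°, which matches the press axis, so the dial is in its detent. Now I press the knob.

```bash
python3 - <<'E'
from h import *
from rig import robot
np.set_printoptions(precision=4,suppress=True)
X=[.622,.0437]
robot.grip(0.0)
robot.move_to(X+[.27],q(30))
robot.servo_line(X+[.212],velocity=.1)
s=robot.state();print(s["time_s"],s["position"],s["contact_force"])
hit=robot.servo_line(X+[.179],velocity=.02,max_force=26)
s=robot.state();print(hit,s["position"],s["contact_force"]);robot.pause(.3)
s=robot.state();print(s["position"],s["contact_force"])
for n in("scene","side"):
    d=robot.get_image(n);cv2.imwrite(f"pics/{n}4.png",d["color"][:,:,::-1])
robot.servo_line(X+[.215],velocity=.04)
robot.servo_line(X+[.30],velocity=.15)
robot.move_to([.42,.16,.27],q(45))
s=robot.state();print(s["time_s"],s["contact_force"])
for n in("scene","side"):
    d=robot.get_image(n);cv2.imwrite(f"pics/{n}5.png",d["color"][:,:,::-1])
f=lambda n,k:cv2.imread(f"pics/{n}{k}.png")
r=[np.hstack([f("scene",k)[150:300,190:390],f("side",k)[160:310,160:360]]) for k in(4,5)]
cv2.imwrite("pics/crop5.png",cv2.resize(np.vstack(r),(800,600),interpolation=cv2.INTER_CUBIC))
E
```

```text
20.225 [0.6221 0.0439 0.2129] [-0.1789  0.0955 -0.4616]
True [0.6222 0.0437 0.1837] [-4.044   0.4297 10.7334]
[0.6222 0.0437 0.184 ] [-3.1589 -0.3716 10.4385]
24.75 [-0.1848 -0.5663 -0.0948]
```

View pics/crop5.png

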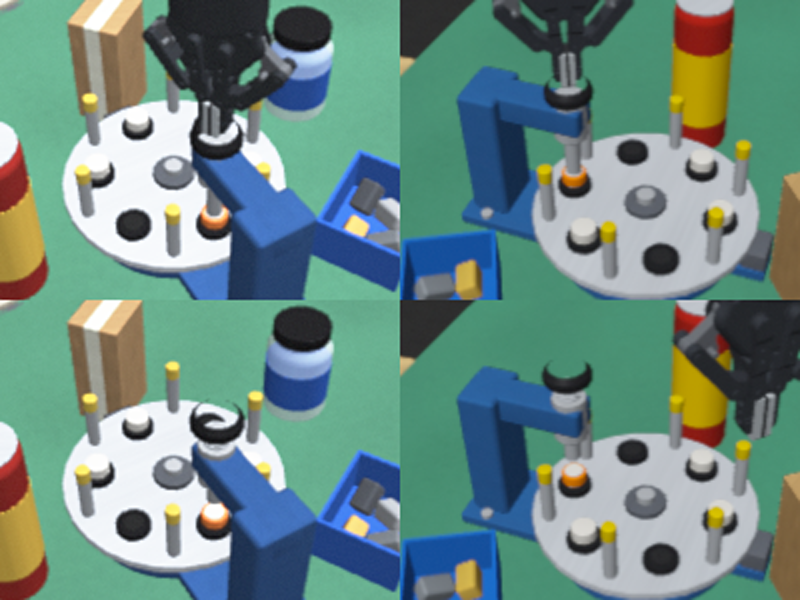

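The cap went down and the knob sprang back. The hit was at 183.7 mm and the stop should be at about 183 mm, so a second press over the same nest will make sure.

```bash
python3 - <<'E'
from h import *
from rig import robot
np.set_printoptions(precision=4,suppress=True)
X=[.622,.0437]
robot.move_to(X+[.27],q(30))
robot.servo_line(X+[.208],velocity=.1)
for z in(.19,.187,.185,.184,.183,.182,.181):
    hit=robot.servo_line(X+[z],velocity=.015,max_force=32);robot.pause(.15)
    s=robot.state();print(z,hit,s["position"][2],s["contact_force"])
    if s["contact_force"][2]>22 or hit: break
robot.servo_line(X+[.215],velocity=.04)
robot.servo_line(X+[.30],velocity=.15)
robot.move_to([.42,.16,.27],q(45))
s=robot.state();print(s["time_s"],s["contact_force"])
P={}
for n,roi in(("scene",(212,170,340,290)),("side",(215,195,350,300))):
    d=robot.get_image(n)
    b=[x for x in blobs(mask(d,(22,150,110),(34,255,255),roi)) if x[0]<100]
    print(n,np.degrees(fit([ray(d,u,v,.1045) for _,u,v in b])[1]))
    P[n]=(d,max(blobs(mask(d,(5,150,150),(17,255,255),roi)))); 
    o=dict(np.load(f"pics/{n}3.npz"));print("cap now/before",P[n][1],max(blobs(mask(o,(5,150,150),(17,255,255),roi))))
E
```

```text
0.19 False 0.19088013680701524 [-2.8099 -0.0906  7.4359]
0.187 False 0.18805661147954136 [-2.7196 -0.2968  8.9201]
0.185 False 0.18615696476148066 [-2.5776  0.261   9.4879]
0.184 False 0.18524882294285994 [-2.2888 -0.2799  9.5023]
0.183 False 0.18428903249877457 [-3.1105 -0.4079 10.0585]
0.182 False 0.18335489203512398 [-3.2672  0.0191 10.2361]
0.181 False 0.18298975073999554 [-4.7429  0.0808 12.6112]
33.225 [ 0.1777  0.1002 -0.2915]
scene -29.848909718258767
cap now/before (np.int32(46), np.float64(297.0652173913044), np.float64(260.60869565217394)) (np.int32(106), np.float64(296.72641509433964), np.float64(256.0566037735849))
side 29.9934154238904
cap now/before (np.int32(41), np.float64(246.14634146341464), np.float64(249.78048780487805)) (np.int32(44), np.float64(245.5681818181818), np.float64(246.86363636363637))
```

```bash
python3 -c "
from rig import robot
print(robot.job_done())"
```

```text
the job is handed in; nothing more can be done
None
```

The job is handed in: the orange nest is in its detent under the ram, the cap is seated, and the knob has sprung back up. I pressed the knob twice over that nest to make sure it reached its stop. The last pictures show the carton, jar, can and bin still standing.

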